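# Hang the round wash basket on the drip stand

### The arm

A 6-joint arm with a two-finger parallel gripper is mounted at the origin on a cart in front of the work surface, level with it; the furniture and walls round the work are solid. World frame = base frame: x ahead of the robot, y to its left, z up, the work surface at z = 0. Lengths are in m, angles in rad, forces in N, time in s.
With the tool pointing down it reaches from about 0.225 to 0.875 m from the base axis. Payload 3.4 kg.
Tool frame: the origin (TCP) lies at the very end of the fingers, on their centre line; the grasp point (between the pads) lies 19 mm behind it; z points along the fingers, y is the line along which they close (so a half turn about z gives the same grasp; the last joint's range is limited). The gripper opens to 85 mm and grips with 20 to 120 N. Pads are 22 mm wide; open, the fingers measure 114 mm over their backs; the gripper's body (76 mm by 85 mm) begins 54 mm behind the grasp point. The pads swing forward as they close: fully open they stand 13 mm farther back than shut.
Start: joints at [1.189, 0.276, 1.505, -0, 1.361, -0.121], TCP at [0.148, 0.556, 0.231] pointing down, gripper open.
Joint ranges: [-2.89, 2.89], [-0.75, 2.08], [0.22, 2.7], [-1.18, 4.32], [0.11, 2.71], [-2.7, 2.7]. Speed limits (rad/s): [2.57, 2.57, 3.14, 3.14, 3.14, 3.14].

### API

Orientations are given as a unit quaternion [w, x, y, z].
In Python, from rig import get_state, optics, sign_off gives the robot as it stands.
- The arm moves only by the tool send_rows, never from a script. Its argument "increments" is a list of rows, each an object with "gripper": the gripper's target within -1 to 1 (shut at 1, half-way at 0, fully open at -1); "linear": the shift along the world's x, y, z in m, a list of three; "delta_rot": the turn, a rotation vector about the world's x, y, z in rad, a list of three. In form: [{"gripper": gripper, "linear": [dx, dy, dz], "delta_rot": [rx, ry, rz]}, ...]. A call has 1 to 8 rows; each row is the pose to reach, as a shift and turn from the pose commanded when the call began; what a row does not reach only later rows make up. A row lasts 1/10 s, in which the tool goes at most 50 mm and 8.59 degrees, less where a joint would pass 70% of its speed; a pose out of reach is approached as far as the arm can. A call with a gripper value outside its range is refused whole. The fingers move at their own pace and stop on an object; "newtons" is the grip in N (left out, the last holds). Time passes only in rows, so rows that repeat a pose let the fingers close. It gives the time, the measured TCP pose, the force, the opening and the grip force at its end, in the units of the state.
- get_state(): the state, without advancing time (a new reading comes with each control period).
- optics.get_image(name): name is "side" or "top"; returns a dict with "pixels" (400x640x3 uint8, blue, green, red), "K" (3x3 intrinsics, pixels), "k1" (the pictures are not rectified: a ray, as slopes to the right and down, at radius r is drawn at 1 + k1 r^2 times it, then the intrinsics apply), "rvec" (rotation vector, rad) and "tvec" (3), from world to camera coordinates, as OpenCV has them. Camera axes: x right, y down, z forward; pixel columns grow to the right and rows downward; lengths in m; the calibration is good to about 2 mm. A picture is of the moment at which its call begins. There is no depth.
- sign_off(): hands the job in; it is judged then, once.
The state is a dict: "clock": time; "qpos": joint angles; "qd": joint speeds; "effort": joint torques, N m; "position": TCP position; "ee_rot": TCP orientation; "contact_force": force on the tool from outside, world axes, zero at the start; "moment": the same for the moment, N m; "width": finger opening in m; "gripper_force": force on a finger pad.
Only numpy, scipy, OpenCV 4.12 (cv2) and the standard library are available. Lean on these libraries where they do the work, as an engineer would, in place of code of your own. Each camera call takes 0.05 s, during which the arm holds its last target. There are 200 camera calls.

### The job

Hang the round wire wash basket to drain: lift it by the black grip and hang it by its wire handle on the hook of the drip stand, so that it hangs freely in the bend of the hook. Leave the square basket standing where it is.

Things in the scene. Friction and masses are not known exactly. Their poses are not given: they have to be found in the camera images.
- round_basket_grip (a point): Centre of the black upright grip, 18 (x) x 30 (y) x 50 (z) mm, of the ROUND steel-wire basket (loose, 0.16 kg, 78 mm across), 143 mm above its underside; z up. Below the grip is the handle, an arch of 5 mm wire in the y-z plane, up from the rim (52 mm high, at y = +-38 mm). Its window, open along x from both sides, is 60 mm high, 70 mm wide, 30 mm wide just below the top
- round_basket_bar (a point): Underside of the top of the round basket's wire handle, in the middle, 27.5 mm below the centre of the grip and 115.5 mm above the basket's underside: the place that comes to rest on the hook. Axes as the basket's: x through the handle's window, y along the wire, z up
- square_basket_grip (a point): Centre of the black grip of the SQUARE steel-wire basket (loose, 80 x 80 mm; handle, grip and heights the same as the round one's). It stays where it is
- hook_saddle (a point): Bend of the drip stand's hook: top of the 8 mm rod at its lowest place (level for 26 mm in x), 175 mm above the table. Stand is fixed. z up; +x runs along the rod to the upright post (axis 72 mm away, 12 mm thick; collar 20 mm thick, top 20 mm above this point); the free upturned tip is at -x, 38 mm away, its top 22 mm above this point. Tray 180 x 130 x 14 mm centred below
Not all that is in view belongs to the job. Leave any yellow look-alike of the part that bears round_basket_grip alone.

How it is judged:
At the end, for the whole second after the job is handed in: The top of the round basket's handle rests in the bend of the hook (within 24 mm along the rod, 20 mm across, 14 mm above, 6 mm below), the basket hangs within 20 degrees of upright, slower than 60 mm/s, and the square basket is within 30 mm of where it stood (x of round_basket_bar in the frame of hook_saddle between -0.024 and 0.024 m and y of round_basket_bar in the frame of hook_saddle between -0.02 and 0.02 m and z of round_basket_bar in the frame of hook_saddle between -0.006 and 0.014 m and angle between round_basket_bar's own z axis and vertical below 0.35 rad and linear speed of round_basket below 0.06 m/s and distance of square_basket_grip from where it was at the start of the episode below 0.03 m); the robot touches nothing.
It fails at once if the square basket is moved from its place by more than 30 mm (distance of square_basket_grip from where it was at the start of the episode above 0.03 m).
It also fails if it takes over 45 s, if anything falls off the work surface, if the arm or the gripper's body presses on something with over 40 N, if the wrist force passes 120 N, or if a joint passes its speed limit or range.

## Working session

There is one attempt and no reset: what is moved stays moved. The work goes in short steps, Python scripts to look and compute and a tool call to move; the robot and the scene stay as the last step left them, time stands still between calls to the robot, and variables do not carry over. Pictures are saved under pics/ and viewed, at most 10 in all, crops included, and the job is handed in when it is done.

Besides the shell and the picture viewer there is one more tool, called as a command line: name --argument value ..., lists and objects as JSON in quotes. send_rows: Moves the arm, as the interface text tells. Its arguments: {"type":"object","properties":{"increments":{"type":"array"},"newtons":{"type":"number"}},"required":["increments"]}

```bash
mkdir -p pics; cat > h.py <<'E'
import numpy as np, cv2
from rig import get_state, optics, sign_off
def snap(n,f):
    im=optics.get_image(n); cv2.imwrite('pics/'+f,im['pixels']); 
    np.savez('pics/'+f+'.npz',**im); return im
def ray(im,u,v):
    K=im['K']; d=np.array([(u-K[0,2])/K[0,0],(v-K[1,2])/K[1,1]]); s=d.copy()
    for _ in range(20): s=d/(1+im['k1']*(s@s))
    R=cv2.Rodrigues(np.array(im['rvec'],float))[0]
    return -R.T@np.ravel(im['tvec']), R.T@np.array([s[0],s[1],1])
def plane(im,u,v,z):
    c,d=ray(im,u,v); return c+d*(z-c[2])/d[2]
def two(a,pa,b,pb):
    c1,d1=ray(a,*pa);c2,d2=ray(b,*pb)
    t=np.linalg.lstsq(np.c_[d1,-d2],c2-c1,rcond=None)[0]
    p,q=c1+t[0]*d1,c2+t[1]*d2
    return (p+q)/2,np.linalg.norm(p-q)
def load(f): return dict(np.load('pics/'+f+'.npz'))
E
python3 -c "
from h import *
for n in('side','top'):
    i=snap(n,n+'1.png'); print(n,i['K'],i['k1'],ray(i,320,200))
print(get_state())"
```

```text
side [[391.77886032   0.         318.49561221]
 [  0.         391.77886032 197.78852999]
 [  0.           0.           1.        ]] 0.013204756678785129 (array([ 0.09743508, -0.74817123,  0.58420962]), array([ 0.4434313 ,  0.76059224, -0.47425175]))
top [[450.62021268   0.         316.11660012]
 [  0.         450.62021268 196.6190161 ]
 [  0.           0.           1.        ]] 0.02906679433250178 (array([ 0.43836522, -0.00764366,  1.07830138]), array([ 0.08382024,  0.00980102, -0.9964982 ]))
{'clock': 0.1, 'qpos': array([ 1.18902152e+00,  2.76567783e-01,  1.50600015e+00,  1.18463062e-05,
        1.36069289e+00, -1.20997407e-01]), 'qd': array([-0.00043492, -0.00183749, -0.00031324, -0.00146975,  0.00135961,
        0.00046975]), 'effort': array([ 8.76793838e-04, -4.17703807e+01, -2.46403116e+01, -1.38097598e-04,
        5.86703536e-03, -1.66436678e-06]), 'position': array([0.14808006, 0.5551287 , 0.2305082 ]), 'ee_rot': array([-2.13084857e-04,  1.30020738e-01,  9.91510924e-01, -8.06424352e-04]), 'contact_force': array([ 0.77131282, -0.19252293, -0.04584767]), 'moment': array([ 0.04932088,  0.05215993, -0.00921983]), 'gripper_force': 0.0, 'width': 0.08524602669754505}
```

View pics/side1.png

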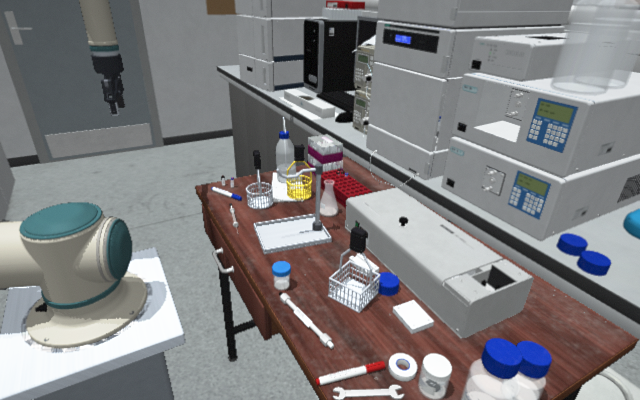

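View pics/top1.png

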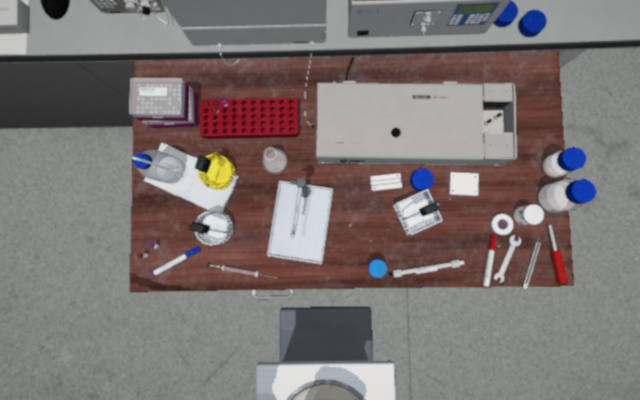

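The top view shows the round basket at (213,228) with its grip near (198,227). The stand is at (300,210), the square basket at (418,212) and the yellow look-alike at (215,170). In the side view the round grip is near (256,160) and the stand post near (318,200). I'll zoom in on these.

```bash
python3 -c "
from h import *
a=load('side1.png')['pixels'][130:260,235:345]; b=load('top1.png')['pixels'][145:270,180:340]
cv2.imwrite('pics/ca.png',cv2.resize(a,None,fx=4.5,fy=4.5,interpolation=cv2.INTER_CUBIC))
cv2.imwrite('pics/cb.png',cv2.resize(b,None,fx=4.5,fy=4.5,interpolation=cv2.INTER_CUBIC))
"
```

```text
(no output)
```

View pics/ca.png

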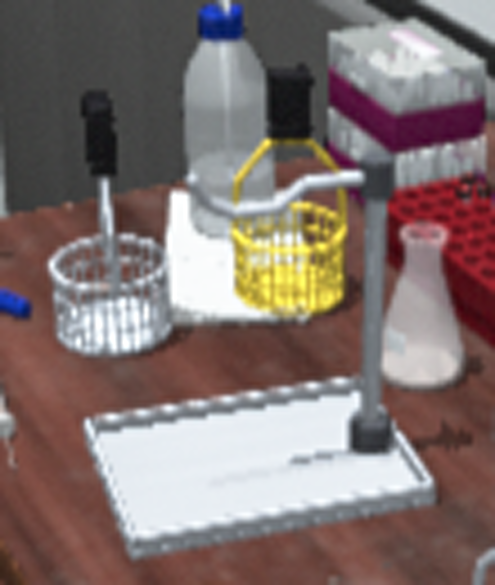

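View pics/cb.png

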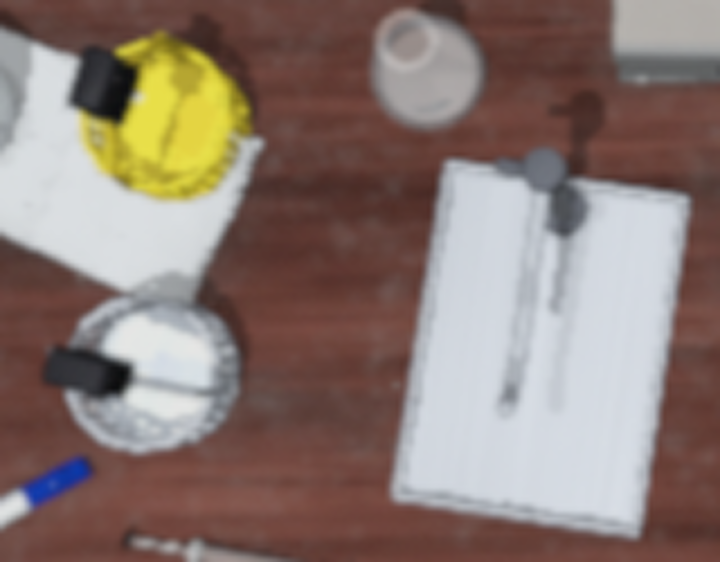

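The side crop shows the round basket's grip centre at crop (100,133), its handle edge-on, the post top at (376,165) and the hook tip at (193,182). The top crop has the grip at (88,372), the post top at (546,170) and the tip at (508,405). The hook opens towards the robot (-x).

```bash
cat > m.py <<'E'
from h import *
s=load('side1.png');t=load('top1.png')
S=lambda x,y:(x/4.5+235-.4,y/4.5+130-.4); T=lambda x,y:(x/4.5+180-.4,y/4.5+145-.4)
np.set_printoptions(precision=4,suppress=True)
for n,a,b in (('post',(376,163),(546,168)),('tip',(193,182),(508,400)),('grip',(100,133),(88,372)),('ygrip',(291,103),(103,83))):
    print(n,*two(s,S(*a),t,T(*b)))
for n,p,z in (('basket floor',(155,375),0),('rim c',(152,374),.05),('rod low',(520,330),.175),('tray corners',(445,160),.014),('',(690,195),.014),('',(395,498),.014),('',(640,537),.014),('wire end',(218,390),.052),('wire far',(130,377),.1155)):
    print(n,plane(t,*T(*p),z))
for p in ((50,270),(172,280),(110,270)): print('rim side',plane(s,*S(*p),.052))
# dark grip mask outline
for im,(x0,x1,y0,y1) in ((t,(186,212,216,238)),(s,(250,264,148,172))):
    m=(im['pixels'].max(2)<70).astype(np.uint8)[y0:y1,x0:x1]
    n,l,st,c=cv2.connectedComponentsWithStats(m); k=1+st[1:,4].argmax()
    r=cv2.minAreaRect(np.argwhere(l==k)[:,::-1].astype(np.float32)); print(c[k]+[x0,y0],st[k],np.array(cv2.boxPoints(r))+[x0,y0])
E
python3 m.py
```

```text
post [0.5486 0.0386 0.1931] 0.001821176141242327
tip [0.4464 0.0568 0.1939] 0.0034190249070137823
grip [0.465  0.2527 0.1461] 0.0004054971891548183
ygrip [0.5992 0.2466 0.1463] 0.00016147430760143558
basket floor [0.4667 0.2579 0.    ]
rim c [0.4659 0.2471 0.05  ]
rod low [0.4792 0.0517 0.175 ]
tray corners [0.5772 0.1009 0.014 ]
 [ 0.5561 -0.0284  0.014 ]
 [0.4    0.1286 0.014 ]
 [0.3778 0.0012 0.014 ]
wire end [0.4572 0.2131 0.052 ]
wire far [0.4629 0.2414 0.1155]
rim side [0.4284 0.2607 0.052 ]
rim side [0.4948 0.2119 0.052 ]
rim side [0.4638 0.2433 0.052 ]
[198.4552 227.1793] [  4   6  19  11 145] [[188.9882 229.5529]
 [190.8941 220.9765]
 [208.8941 224.9765]
 [206.9882 233.5529]]
[255.6534 159.9783] [  0   0  14  24 277] [[250. 148.]
 [263. 148.]
 [263. 171.]
 [250. 171.]]
```

send_rows --increments '[{"gripper": -1, "linear": [0.03, -0.03, 0.01], "delta_rot": [0, 0, 0.02]}, {"gripper": -1, "linear": [0.06, -0.06, 0.01], "delta_rot": [0, 0, 0.04]}, {"gripper": -1, "linear": [0.095, -0.09, 0.01], "delta_rot": [0, 0, 0.08]}, {"gripper": -1, "linear": [0.13, -0.125, 0.01], "delta_rot": [0, 0, 0.08]}, {"gripper": -1, "linear": [0.165, -0.155, 0.01], "delta_rot": [0, 0, 0.08]}, {"gripper": -1, "linear": [0.2, -0.19, 0.01], "delta_rot": [0, 0, 0.08]}, {"gripper": -1, "linear": [0.235, -0.225, 0.01], "delta_rot": [0, 0, 0.08]}, {"gripper": -1, "linear": [0.26, -0.25, 0.01], "delta_rot": [0, 0, 0.08]}]'

```text
clock: 0.9
position: [0.4099, 0.3032, 0.241]
ee_rot: [0.0, 0.091, 0.996, -0.0]
contact_force: [0.5, -0.7, -0.0]
width: 0.0853
gripper_force: 0.0
```

send_rows --increments '[{"gripper": -1, "linear": [0.02, -0.02, 0], "delta_rot": [0, 0, 0]}, {"gripper": -1, "linear": [0.04, -0.04, 0], "delta_rot": [0, 0, 0]}, {"gripper": -1, "linear": [0.057, -0.054, -0.01], "delta_rot": [0, 0, 0]}, {"gripper": -1, "linear": [0.057, -0.054, -0.01], "delta_rot": [0, 0, 0]}, {"gripper": -1, "linear": [0.057, -0.054, -0.01], "delta_rot": [0, 0, 0]}, {"gripper": -1, "linear": [0.057, -0.054, -0.01], "delta_rot": [0, 0, 0]}]'

```text
clock: 1.5
position: [0.4645, 0.2521, 0.2314]
ee_rot: [-0.0, 0.09, 0.996, 0.0]
contact_force: [0.0, 0.3, -0.1]
width: 0.0854
gripper_force: 0.0
```

```bash
python3 -c "
from h import *
s=snap('side','s2.png');t=snap('top','t2.png');print(get_state()['position'])
a=s['pixels'][95:225,215:315];b=t['pixels'][165:265,165:245]
cv2.imwrite('pics/c2.png',np.hstack([cv2.resize(a,(400,520),interpolation=2),cv2.resize(b,(400,520),interpolation=2)]))"
```

```text
[0.46459526 0.25234693 0.23163602]
```

View pics/c2.png

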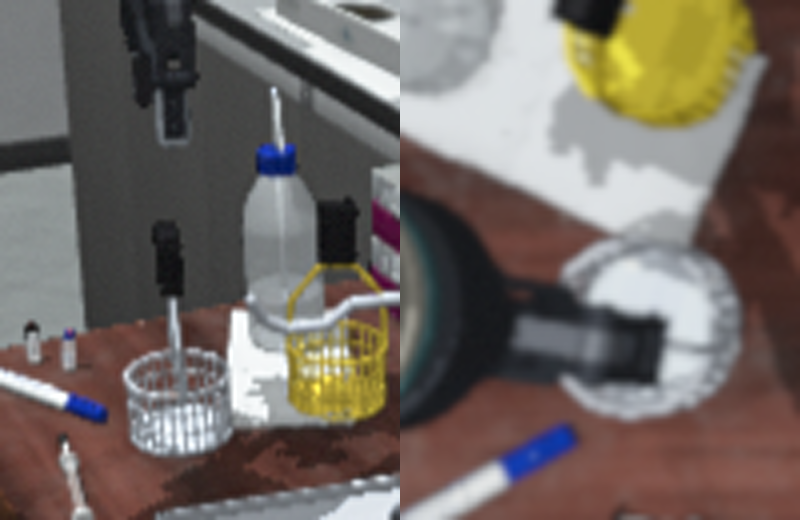

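The side view shows the fingers straight above the round grip (crop column 173 against 168), with the finger plane in line with the handle, so I'll descend.

send_rows --increments '[{"gripper": -1, "linear": [0, 0, -0.025], "delta_rot": [0, 0, 0]}, {"gripper": -1, "linear": [0, 0, -0.05], "delta_rot": [0, 0, 0]}, {"gripper": -1, "linear": [0, 0, -0.07], "delta_rot": [0, 0, 0]}, {"gripper": -1, "linear": [0, 0, -0.09], "delta_rot": [0, 0, 0]}, {"gripper": -1, "linear": [0, 0, -0.1], "delta_rot": [0, 0, 0]}, {"gripper": -1, "linear": [0, 0, -0.109], "delta_rot": [0, 0, 0]}, {"gripper": -1, "linear": [0, 0, -0.109], "delta_rot": [0, 0, 0]}]'

```text
clock: 2.3
position: [0.4647, 0.2517, 0.1217]
ee_rot: [-0.001, 0.09, 0.996, -0.0]
contact_force: [0.7, 0.3, 1.1]
width: 0.0855
gripper_force: 0.0
```

send_rows --increments '[{"gripper": 1, "linear": [0, 0, 0], "delta_rot": [0, 0, 0]}, {"gripper": 1, "linear": [0, 0, 0], "delta_rot": [0, 0, 0]}, {"gripper": 1, "linear": [0, 0, 0], "delta_rot": [0, 0, 0]}, {"gripper": 1, "linear": [0, 0, 0], "delta_rot": [0, 0, 0]}, {"gripper": 1, "linear": [0, 0, 0], "delta_rot": [0, 0, 0]}, {"gripper": 1, "linear": [0, 0, 0], "delta_rot": [0, 0, 0]}, {"gripper": 1, "linear": [0, 0, 0], "delta_rot": [0, 0, 0]}, {"gripper": 1, "linear": [0, 0, 0], "delta_rot": [0, 0, 0]}]' --newtons 50

```text
clock: 3.1
position: [0.4658, 0.2519, 0.1231]
ee_rot: [0.001, 0.09, 0.996, 0.001]
contact_force: [-1.2, 0.6, 5.9]
width: 0.03
gripper_force: 49.5
```

send_rows --increments '[{"gripper": 1, "linear": [0, 0, 0.015], "delta_rot": [0, 0, 0]}, {"gripper": 1, "linear": [0, 0, 0.035], "delta_rot": [0, 0, 0]}, {"gripper": 1, "linear": [0, 0, 0.055], "delta_rot": [0, 0, 0]}, {"gripper": 1, "linear": [0, 0, 0.075], "delta_rot": [0, 0, 0]}, {"gripper": 1, "linear": [0, 0, 0.09], "delta_rot": [0, 0, 0]}, {"gripper": 1, "linear": [0, 0, 0.095], "delta_rot": [0, 0, 0]}, {"gripper": 1, "linear": [-0.01, -0.01, 0.095], "delta_rot": [0, 0, 0]}, {"gripper": 1, "linear": [-0.025, -0.025, 0.095], "delta_rot": [0, 0, 0]}]'

```text
clock: 3.9
position: [0.4393, 0.2259, 0.2159]
ee_rot: [-0.001, 0.09, 0.996, -0.001]
contact_force: [-0.0, -0.7, -2.2]
width: 0.03
gripper_force: 49.6
```

send_rows --increments '[{"gripper": 1, "linear": [-0.02, -0.025, 0], "delta_rot": [0, 0, 0.02]}, {"gripper": 1, "linear": [-0.035, -0.05, 0], "delta_rot": [0, 0, 0.02]}, {"gripper": 1, "linear": [-0.045, -0.075, 0], "delta_rot": [0, 0, 0.02]}, {"gripper": 1, "linear": [-0.055, -0.1, 0], "delta_rot": [0, 0, 0.02]}, {"gripper": 1, "linear": [-0.06, -0.125, 0], "delta_rot": [0, 0, 0.02]}, {"gripper": 1, "linear": [-0.06, -0.145, 0], "delta_rot": [0, 0, 0.02]}, {"gripper": 1, "linear": [-0.06, -0.155, 0], "delta_rot": [0, 0, 0.02]}, {"gripper": 1, "linear": [-0.06, -0.162, 0], "delta_rot": [0, 0, 0.02]}]'

```text
clock: 4.7
position: [0.3791, 0.0639, 0.2165]
ee_rot: [-0.001, 0.081, 0.997, 0.0]
contact_force: [0.4, -0.6, -0.5]
width: 0.03
gripper_force: 49.6
```

send_rows --increments '[{"gripper": 1, "linear": [0, 0, 0], "delta_rot": [0, 0, 0]}, {"gripper": 1, "linear": [0, 0, 0], "delta_rot": [0, 0, 0]}, {"gripper": 1, "linear": [0, 0, 0], "delta_rot": [0, 0, 0]}]'

```text
clock: 5.0
position: [0.3803, 0.0652, 0.2172]
ee_rot: [-0.0, 0.08, 0.997, 0.0]
contact_force: [0.7, -0.4, -1.1]
width: 0.0302
gripper_force: 49.6
```

```bash
python3 -c "
from h import *
s=snap('side','s3.png');t=snap('top','t3.png');print(get_state()['position'],get_state()['width'])
a=s['pixels'][110:240,230:355];b=t['pixels'][160:285,240:345]
cv2.imwrite('pics/c3.png',np.hstack([cv2.resize(a,(400,416),interpolation=2),cv2.resize(b,(350,416),interpolation=2)]))"
```

```text
[0.3803037  0.06514895 0.21725607] 0.030091710665391506
```

View pics/c3.png

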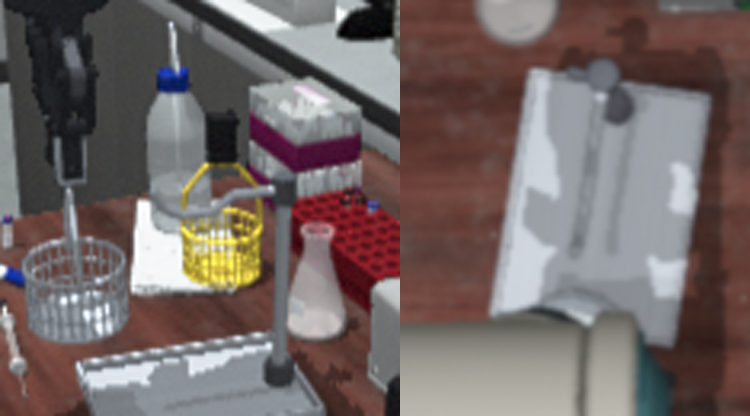

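The basket hangs upright in the grip, with the top of the wire at side crop (68,185). The hook tip is at (155,195), ahead of it and a little lower. I'll check the bar's height and lateral position against the model.

```bash
python3 -c "
from h import *
s=load('s3.png')
R=cv2.Rodrigues(s['rvec'])[0]
for P in ((.3803,.0652,.2097),(.3803,.0652,.0942),(.4401,.0567,.197),(.4776,.0505,.175)):
    c=R@np.array(P)+np.ravel(s['tvec']); x=c[:2]/c[2]; x=x*(1+s['k1']*(x@x)); p=s['K'][:2,:2]@x+s['K'][:2,2]
    print(P,p,(p-[230,110])*3.2)
"
```

```text
(0.3803, 0.0652, 0.2097) [250.79181335 167.55548958] [ 66.53380273 184.17756666]
(0.3803, 0.0652, 0.0942) [253.32379456 210.13331629] [ 74.63614259 320.42661212]
(0.4401, 0.0567, 0.197) [275.78813085 169.34895177] [146.52201872 189.91664567]
(0.4776, 0.0505, 0.175) [290.96278556 175.73887215] [195.08091378 210.36439087]
```

send_rows --increments '[{"gripper": 1, "linear": [0.01, -0.001, 0.004], "delta_rot": [0, 0, 0]}, {"gripper": 1, "linear": [0.022, -0.003, 0.004], "delta_rot": [0, 0, 0]}, {"gripper": 1, "linear": [0.036, -0.005, 0.004], "delta_rot": [0, 0, 0]}, {"gripper": 1, "linear": [0.05, -0.007, 0.004], "delta_rot": [0, 0, 0]}, {"gripper": 1, "linear": [0.064, -0.01, 0.004], "delta_rot": [0, 0, 0]}, {"gripper": 1, "linear": [0.078, -0.012, 0.004], "delta_rot": [0, 0, 0]}, {"gripper": 1, "linear": [0.09, -0.014, 0.004], "delta_rot": [0, 0, 0]}, {"gripper": 1, "linear": [0.098, -0.015, 0.004], "delta_rot": [0, 0, 0]}]'

```text
clock: 5.9
position: [0.4797, 0.0493, 0.2211]
ee_rot: [-0.0, 0.08, 0.997, 0.0]
contact_force: [-0.2, 0.6, -0.7]
width: 0.0302
gripper_force: 49.7
```

send_rows --increments '[{"gripper": 1, "linear": [0, 0, 0], "delta_rot": [0, 0, 0]}, {"gripper": 1, "linear": [0, 0, 0], "delta_rot": [0, 0, 0]}, {"gripper": 1, "linear": [0, 0, -0.01], "delta_rot": [0, 0, 0]}, {"gripper": 1, "linear": [0, 0, -0.018], "delta_rot": [0, 0, 0]}, {"gripper": 1, "linear": [0, 0, -0.024], "delta_rot": [0, 0, 0]}, {"gripper": 1, "linear": [0, 0, -0.028], "delta_rot": [0, 0, 0]}, {"gripper": 1, "linear": [0, 0, -0.032], "delta_rot": [0, 0, 0]}, {"gripper": 1, "linear": [0, 0, -0.032], "delta_rot": [0, 0, 0]}]'

```text
clock: 6.7
position: [0.4779, 0.0496, 0.1887]
ee_rot: [-0.001, 0.08, 0.997, 0.0]
contact_force: [-1.7, -0.4, -1.0]
width: 0.0303
gripper_force: 49.7
```

```bash
python3 -c "
from h import *
s=snap('side','s4.png');t=snap('top','t4.png');print(get_state()['position'],get_state()['contact_force'],get_state()['width'])
a=s['pixels'][110:240,230:355];b=t['pixels'][160:285,240:345]
cv2.imwrite('pics/c4.png',np.hstack([cv2.resize(a,(440,458),interpolation=2),cv2.resize(b,(350,458),interpolation=2)]))"
```

```text
[0.47839223 0.04957406 0.18937393] [-0.94917851 -0.3447602  -1.58841063] 0.030198448107109217
```

View pics/c4.png

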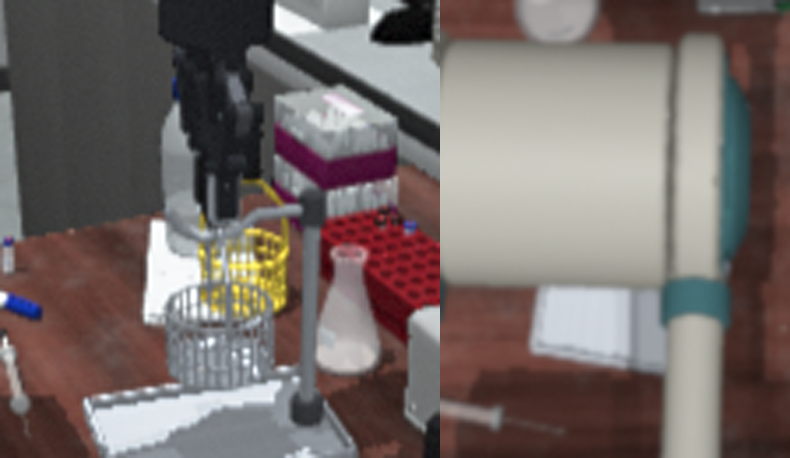

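The handle now straddles the rod in the bend, at crop (222,228), about 6 mm above seating. I'll lower until it touches.

send_rows --increments '[{"gripper": 1, "linear": [0, 0, -0.002], "delta_rot": [0, 0, 0]}, {"gripper": 1, "linear": [0, 0, -0.004], "delta_rot": [0, 0, 0]}, {"gripper": 1, "linear": [0, 0, -0.005], "delta_rot": [0, 0, 0]}, {"gripper": 1, "linear": [0, 0, -0.005], "delta_rot": [0, 0, 0]}]'

```text
clock: 7.2
position: [0.4782, 0.0496, 0.1842]
ee_rot: [-0.0, 0.08, 0.997, 0.0]
contact_force: [-0.0, 0.4, -1.4]
width: 0.0302
gripper_force: 49.7
```

send_rows --increments '[{"gripper": 1, "linear": [0, 0, -0.001], "delta_rot": [0, 0, 0]}, {"gripper": 1, "linear": [0, 0, -0.0015], "delta_rot": [0, 0, 0]}, {"gripper": 1, "linear": [0, 0, -0.002], "delta_rot": [0, 0, 0]}, {"gripper": 1, "linear": [0, 0, -0.002], "delta_rot": [0, 0, 0]}]'

```text
clock: 7.6
position: [0.4785, 0.0495, 0.1828]
ee_rot: [0.0, 0.08, 0.997, 0.0]
contact_force: [-0.9, 0.2, 3.0]
width: 0.0299
gripper_force: 49.9
```

Contact came at the expected height, so I'll release and rise.

send_rows --increments '[{"gripper": 0.2, "linear": [0, 0, 0], "delta_rot": [0, 0, 0]}, {"gripper": 0, "linear": [0, 0, 0], "delta_rot": [0, 0, 0]}, {"gripper": -0.3, "linear": [0, 0, 0], "delta_rot": [0, 0, 0]}, {"gripper": -0.5, "linear": [0, 0, 0], "delta_rot": [0, 0, 0]}, {"gripper": -0.5, "linear": [0, 0, 0], "delta_rot": [0, 0, 0]}, {"gripper": -0.5, "linear": [0, 0, 0], "delta_rot": [0, 0, 0]}, {"gripper": -0.5, "linear": [0, 0, 0], "delta_rot": [0, 0, 0]}]'

```text
clock: 8.3
position: [0.4783, 0.0496, 0.1823]
ee_rot: [-0.0, 0.08, 0.997, 0.0]
contact_force: [-0.3, -0.3, 1.4]
width: 0.0642
gripper_force: 0.0
```

send_rows --increments '[{"gripper": -0.5, "linear": [0, 0, 0.01], "delta_rot": [0, 0, 0]}, {"gripper": -0.5, "linear": [0, 0, 0.025], "delta_rot": [0, 0, 0]}, {"gripper": -0.5, "linear": [0, 0, 0.045], "delta_rot": [0, 0, 0]}, {"gripper": -0.5, "linear": [0, 0, 0.07], "delta_rot": [0, 0, 0]}, {"gripper": -0.5, "linear": [0, 0, 0.095], "delta_rot": [0, 0, 0]}, {"gripper": -0.5, "linear": [0, 0, 0.12], "delta_rot": [0, 0, 0]}, {"gripper": -0.5, "linear": [-0.01, 0, 0.13], "delta_rot": [0, 0, 0]}, {"gripper": -0.5, "linear": [-0.03, 0, 0.13], "delta_rot": [0, 0, 0]}]'

```text
clock: 9.1
position: [0.4492, 0.0495, 0.314]
ee_rot: [0.002, 0.08, 0.997, 0.0]
contact_force: [-0.9, 1.5, -0.0]
width: 0.064
gripper_force: 0.0
```

send_rows --increments '[{"gripper": -0.5, "linear": [-0.03, 0.03, 0], "delta_rot": [0, 0, 0]}, {"gripper": -0.5, "linear": [-0.05, 0.06, 0], "delta_rot": [0, 0, 0]}, {"gripper": -0.5, "linear": [-0.06, 0.1, 0], "delta_rot": [0, 0, 0]}, {"gripper": -0.5, "linear": [-0.06, 0.14, 0], "delta_rot": [0, 0, 0]}, {"gripper": -0.5, "linear": [-0.06, 0.18, 0], "delta_rot": [0, 0, 0]}, {"gripper": -0.5, "linear": [-0.06, 0.2, 0], "delta_rot": [0, 0, 0]}, {"gripper": -0.5, "linear": [-0.06, 0.2, 0], "delta_rot": [0, 0, 0]}, {"gripper": -0.5, "linear": [-0.06, 0.2, 0], "delta_rot": [0, 0, 0]}]'

```text
clock: 9.9
position: [0.3874, 0.249, 0.312]
ee_rot: [-0.0, 0.08, 0.997, -0.001]
contact_force: [-0.6, -0.2, -0.1]
width: 0.0639
gripper_force: 0.0
```

```bash
python3 -c "
from h import *
s=snap('side','s5.png');t=snap('top','t5.png');print(get_state()['position'],get_state()['contact_force'],get_state()['width'])
a=s['pixels'][110:240,230:355];b=t['pixels'][160:285,240:345]
cv2.imwrite('pics/c5.png',np.hstack([cv2.resize(a,(440,458),interpolation=2),cv2.resize(b,(350,458),interpolation=2)]))
s2=snap('side','s6.png');d=cv2.absdiff(s['pixels'],s2['pixels'])[110:240,230:355];print((d.max(2)>40).sum())
"
```

```text
[0.38783837 0.24842602 0.31219441] [ 0.20015978 -0.45940354  0.22668195] 0.06349445307850587
18
```

View pics/c5.png

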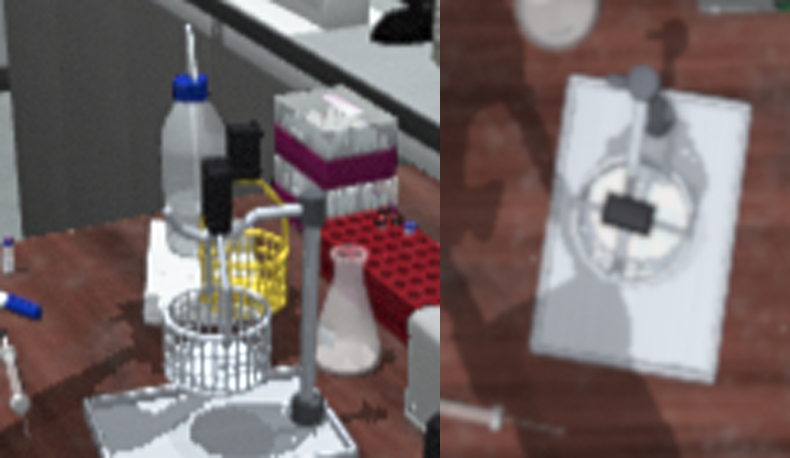

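The basket hangs freely and upright in the bend, with its grip at side crop (217,195) and top crop (628,213) and the gripper clear. I'll let any swing die out before handing in.

send_rows --increments '[{"gripper": -0.5, "linear": [0, 0, 0], "delta_rot": [0, 0, 0]}, {"gripper": -0.5, "linear": [0, 0, 0], "delta_rot": [0, 0, 0]}, {"gripper": -0.5, "linear": [0, 0, 0], "delta_rot": [0, 0, 0]}, {"gripper": -0.5, "linear": [0, 0, 0], "delta_rot": [0, 0, 0]}, {"gripper": -0.5, "linear": [0, 0, 0], "delta_rot": [0, 0, 0]}, {"gripper": -0.5, "linear": [0, 0, 0], "delta_rot": [0, 0, 0]}, {"gripper": -0.5, "linear": [0, 0, 0], "delta_rot": [0, 0, 0]}, {"gripper": -0.5, "linear": [0, 0, 0], "delta_rot": [0, 0, 0]}]'

```text
clock: 10.85
position: [0.3882, 0.2496, 0.3123]
ee_rot: [-0.0, 0.08, 0.997, 0.0]
contact_force: [-0.4, 0.3, 0.6]
width: 0.0638
gripper_force: 0.0
```

send_rows --increments '[{"gripper": -0.5, "linear": [0, 0, 0], "delta_rot": [0, 0, 0]}, {"gripper": -0.5, "linear": [0, 0, 0], "delta_rot": [0, 0, 0]}, {"gripper": -0.5, "linear": [0, 0, 0], "delta_rot": [0, 0, 0]}, {"gripper": -0.5, "linear": [0, 0, 0], "delta_rot": [0, 0, 0]}, {"gripper": -0.5, "linear": [0, 0, 0], "delta_rot": [0, 0, 0]}, {"gripper": -0.5, "linear": [0, 0, 0], "delta_rot": [0, 0, 0]}, {"gripper": -0.5, "linear": [0, 0, 0], "delta_rot": [0, 0, 0]}, {"gripper": -0.5, "linear": [0, 0, 0], "delta_rot": [0, 0, 0]}]'

```text
clock: 11.65
position: [0.3883, 0.2496, 0.3123]
ee_rot: [-0.0, 0.08, 0.997, 0.0]
contact_force: [0.0, -0.2, -0.2]
width: 0.0639
gripper_force: 0.0
```

```bash
python3 -c "
from h import *
def c(im): 
    p=im['pixels'][150:182,284:300].max(2)<60; return np.argwhere(p).mean(0),p.sum()
print(c(load('s5.png')))
for i in range(6): print(c(snap('side','q%d.png'%i)))
a=load('side1.png')['pixels'];b=load('q5.png')['pixels'];print((cv2.absdiff(a,b)[225:310,325:385].max(2)>60).sum())
"
```

```text
(array([12.30769231,  8.79638009]), np.int64(221))
(array([12.30803571,  8.75892857]), np.int64(224))
(array([12.24324324,  8.7972973 ]), np.int64(222))
(array([12.22072072,  8.82882883]), np.int64(222))
(array([12.37387387,  8.77927928]), np.int64(222))
(array([12.28125   ,  8.79017857]), np.int64(224))
(array([12.27149321,  8.82352941]), np.int64(221))
0
```

The basket is still and the square basket hasn't moved, so I'm handing in.

```bash
python3 -c "
from rig import sign_off; print(sign_off())"
```

```text
the job is handed in; nothing more can be done
None
```

I hung the round basket by its wire handle in the bend of the hook and handed the job in after about 12 s; it hung upright and still, the gripper was clear, and the square basket had not moved, but no verdict came back.

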